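# Key a coupling half onto a gearmotor flange

## Robot

A 7-joint arm with a two-finger parallel gripper is mounted at the origin on a cart in front of the work surface, level with it; the furniture and walls round the work are solid. World frame = base frame: x ahead of the robot, y to its left, z up, the work surface at z = 0. Lengths are in m, angles in rad, forces in N, time in s.
With the tool pointing down it reaches from about 0.4 to 0.75 m from the base axis. Payload 19.5 kg.
Tool frame: the origin (TCP) lies midway between the tips of the shut fingers; the grasp point (between the pads) lies 19 mm behind it; z points along the fingers, y is the line along which they close (so a half turn about z gives the same grasp; the last joint's range is limited). The gripper opens to 85 mm and grips with 20 to 120 N. Pads are 22 mm wide; open, the fingers measure 114 mm over their backs; the gripper's body (76 mm by 85 mm) begins 54 mm behind the grasp point. The pads swing forward as they close: fully open they stand 13 mm farther back than shut.
Start: joints at [1.173, 0.707, -0.028, 1.485, 0.022, 0.951, -0.075], TCP at [0.2, -0.539, 0.231] pointing down, gripper open.
Joint ranges: [-2.71, 2.71], [-0.32, 2.16], [-1.57, 1.52], [0, 2.45], [-1.46, 4.6], [0, 2.02], [-2.83, 2.83]. Speed limits (rad/s): [1.89, 1.89, 2.57, 2.57, 3.01, 3.01, 3.01].

## Interface

Orientations are given as a unit quaternion [x, y, z, w].
In Python, from bench import status, cams, manip gives the robot as it stands.
- The arm moves only by the tool carry_out, never from a script. Its argument "targets" is a list that holds one entry, the list of rows, each a list of 7 numbers: the shift along the tool's x, y, z in m, then the turn, a rotation vector about the tool's x, y, z in rad, then the gripper command: -1 is shut, 1 is fully open, values between are in proportion. A call has 1 to 5 rows; each row shifts and turns the commanded pose from where the row before left it, along the tool's axes as they then stand; what a row does not reach is not made up. A row lasts 1/12 s, in which the tool goes at most 41.7 mm and 7.16 degrees, less where a joint would pass 70% of its speed; a pose out of reach is approached as far as the arm can. A call is refused whole if a number of a shift passes 0.0417 or a number of a turn 0.125, either way. A call with a gripper value outside its range is refused whole. The fingers move at their own pace and stop on an object; the grip force is fixed at half the most. Time passes only in rows, so rows that do not move let the fingers close. It gives the time, the measured TCP pose, the force, the opening and the grip force at its end, in the units of the state.
- status.read_state(): the state, without advancing time (a new reading comes with each control period).
- cams.camera(name): name is "scene" or "top" or "wrist"; returns (picture, depth): 400x640x3 uint8, red, green, blue; 400x640 float32, m along the optical axis (not along the pixel's ray), 0 where there is no reading.
- cams.camera_params(name): a dict with "fx", "fy", "cx", "cy" (pixels), "camera_from_world" (4x4, takes a point from world to camera coordinates); the wrist camera has in their place "mount" (4x4, takes a point from camera to tool coordinates, whose origin is the TCP and whose axes are the flange's). Camera axes: x right, y down, z forward; pixel columns grow to the right and rows downward; lengths in m; the calibration is good to about 2 mm. A picture is of the moment at which its call begins: read the wrist's pose just before it. camera_params takes no time and is no camera call.
- manip.close_job(): hands the job in; it is judged then, once.
The state is a dict: "time": time; "joint_positions": joint angles; "joint_velocities": joint speeds; "effort": joint torques, N m; "tool_pos": TCP position; "eef_rot": TCP orientation; "wrist_force": force on the tool from outside, world axes, zero at the start; "moment": the same for the moment, N m; "width": finger opening in m; "gripper_force": force on a finger pad.
Only numpy, scipy, OpenCV 4.12 (cv2) and the standard library are available. Lean on these libraries where they do the work, as an engineer would, in place of code of your own. Each camera call takes 0.05 s, during which the arm holds its last target. There are 200 camera calls.

## Task

The coupling half (the dark round plate with three upright pins) on the worm gearmotor is riding on the flange's brass drive dowel because its rim notch is out of line with it. With closed fingertips push one of its orange pins round the spindle until the notch drops over the dowel, then press down on the boss in the middle until the plate snaps flat onto the flange under both spring rollers, and move clear. Do not lift the coupling half, take its pins or boss between the fingers, or force it, and leave the tools and parts around it where they are.

Things in the scene. Friction and masses are not known exactly. Their poses are not given: they have to be found in the camera images.
- gearmotor: Grey-green worm gearmotor, fixed to the bench; its worm locks, so nothing of it turns. Origin on the bench top under the vertical spindle axis; z up; -x is the side of the brass dowel; the finned motor with terminal box (top 110 mm above the bench) runs 205 mm along +y. Gear case 104 x 116 mm.
- flange_face (a point): Centre of the face of the round steel output flange, 144 mm in diameter, 85 mm above the bench. On it stands a centring domed spigot, 31 mm in diameter and 27 mm tall, greased, hidden in the plate's bore.
- catch_left (a point): Brass roller of a spring catch, fixed to the flange just outside the plate's rim, 60 degrees from the gearmotor's +x towards +y. Its holder reaches 95 mm from the axis and 19 mm above the flange face. The two catches hold up a plate that is not home; 10 to 15 N at the boss snaps it past them, and they then keep it down.
- catch_right (a point): Brass roller of the other spring catch, 60 degrees from the gearmotor's +x towards -y; the same.
- dowel (a point): Middle of the top of the brass drive dowel, 8 mm in diameter, domed, standing 13 mm above the flange face, 57 mm from the spindle axis towards the gearmotor's -x; under the plate's rim at the start. A yellow stroke is painted on the flange beside it.
- coupling_half: The coupling half: loose round dark iron-coloured plate, 0.6 to 0.8 kg, 120 mm in diameter, rim 5 mm thick, inside 99 mm diameter 12 mm thick, blind bore with 0.5 mm play on the spigot. Origin in the middle of its underside; z up; rim notch at its -x, a yellow stroke beside it. Its yaw equals the gearmotor's when the notch is over the dowel. Home: underside flat on the flange face.
- notch (a point): Middle of the open rim notch (11 to 13 mm wide, 9 mm deep), on the plate's underside, 57 mm from its axis. At the start 13 mm above the flange face and 0.7 to 3.14 rad from the dowel; the plate turns either way with about 1 N at a pin (dowel and spigot are greased). Over the dowel this side drops by itself right to the flange; the plate then leans 0.15 rad towards it and turns no farther.
- boss_top (a point): Middle of the flat top of the centre boss, 39 mm in diameter, 35 mm above the plate's underside. Press here.
- pin_1 (a point): Middle of the top of the first of three upright pins with smooth orange plastic sleeves, each 16 mm in diameter with a domed top 45 mm above the plate's underside (33 mm above its upper face), 41 mm from the axis, 120 degrees apart. This one is opposite the notch, along the plate's +x.
- pin_2 (a point): Top of the second pin, 120 degrees counter-clockwise from pin_1 seen from above; the same size.
- pin_3 (a point): Top of the third pin, 120 degrees clockwise from pin_1; the same size.
- bolt_1: Bystander: hex bolt standing on its head, 46 mm tall; origin at its foot.
- bolt_2: Bystander: larger hex bolt standing on its head, 57 mm tall; origin at its foot.
- ball_bearing: Bystander: ball bearing lying flat, 52 mm in diameter; origin under its middle.
- spanner_13: Bystander: spanner lying flat, 142 mm long; origin under its middle.
- tape_measure: Bystander: yellow tape measure, 94 x 34 x 62 mm; origin under its middle.
- pill_bottle: Bystander: orange bottle with red cap, 40 mm in diameter, 68 mm tall; origin at its foot.
- screwdriver_red: Bystander: screwdriver with red handle, 205 mm long, lying in front; origin under its middle.

How it is judged:
By the outcome, as a careful person would: the job done as asked, in the order asked, and still so for the second after the job is handed in, with the robot touching nothing.
It also fails if it takes over 51 s, if anything falls off the work surface, if the arm or the gripper's body presses on something with over 40 N, if the wrist force passes 120 N, or if a joint passes its speed limit or range.

## Working session

There is one attempt and no reset: what is moved stays moved. The work goes in short steps, Python scripts to look and compute and a tool call to move; the robot and the scene stay as the last step left them, time stands still between calls to the robot, and variables do not carry over. Pictures are saved under pics/ and viewed, at most 10 in all, crops included, and the job is handed in when it is done.

Besides the shell and the picture viewer there is one more tool, called after "Request:" as name([rows], argument=value, ...), one row to a line, values as JSON. carry_out: Moves the arm, as the interface text tells. Its arguments: {"type":"object","properties":{"targets":{"type":"array","items":{"type":"array","items":{"type":"array","items":{"type":"number"}}}}},"required":["targets"]}

```bash
mkdir -p pics; ls; python3 - <<'E'
from bench import status,cams
import cv2,numpy as np
s=status.read_state();print(s['time'],s['tool_pos'],s['eef_rot'],s['width'])
for n in('scene','top'):
    p,d=cams.camera(n);cv2.imwrite(f'pics/{n}0.png',p[:,:,::-1]);np.savez(f'{n}0.npz',p=p,d=d)
    c=cams.camera_params(n);print(n,c['fx'],c['cx'],c['cy'],np.round(c['camera_from_world'],3).tolist())
print(cams.camera_params('wrist'))
E
```

```text
pics
0.0 [ 0.2002124  -0.53874946  0.23082992] [ 9.84221475e-01  1.76940089e-01 -1.04970141e-04 -5.31746420e-04] 0.08522909320677736
scene 395.9162719595729 319.666960908674 201.44290060008635 [[-0.903, -0.43, -0.018, 0.488], [-0.31, 0.678, -0.667, 0.21], [0.299, -0.596, -0.745, 0.886], [0.0, 0.0, 0.0, 1.0]]
top 366.32948589479207 318.32902446169476 203.22354181027129 [[-0.004, -1.0, 0.029, 0.048], [-0.996, 0.002, -0.088, 0.53], [0.088, -0.029, -0.996, 0.957], [0.0, 0.0, 0.0, 1.0]]
{'fx': 349.4392248182262, 'fy': 349.4392248182262, 'cx': 318.0699379231939, 'cy': 205.18305207450783, 'mount': array([[-2.20856801e-04, -9.61798336e-01, -2.73758856e-01,
         7.03065056e-02],
       [ 9.99999577e-01,  3.20923059e-05, -9.19506451e-04,
         7.48696577e-04],
       [ 8.93165328e-04, -2.73758943e-01,  9.61797922e-01,
        -1.42904817e-01],
       [ 0.00000000e+00,  0.00000000e+00,  0.00000000e+00,
         1.00000000e+00]])}
```

View pics/scene0.png

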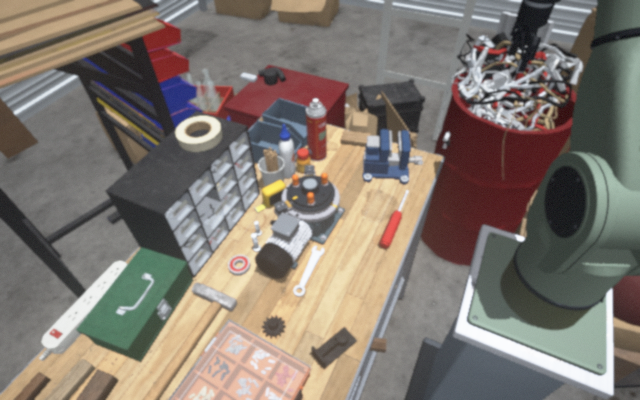

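View pics/top0.png

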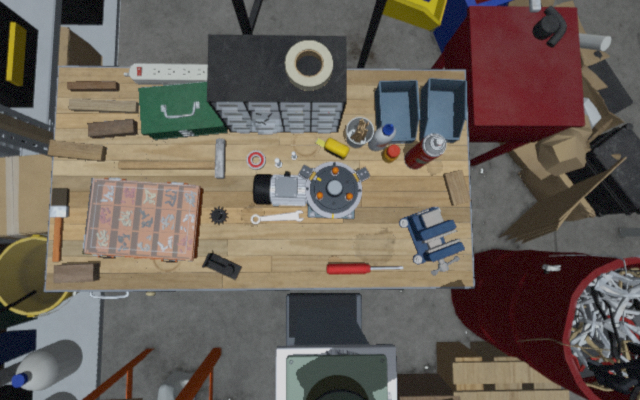

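The gearmotor is at about (334,188) in the top view with its motor towards image left, which is world +y. In the scene view it is at about (310,200). I'll crop in and measure the pins.

```bash
cat > h.py <<'E'
import numpy as np,cv2
from bench import status,cams
from scipy.spatial.transform import Rotation as R
def ray(n,uv,T=None):
    c=cams.camera_params(n)
    d=np.array([(uv[0]-c['cx'])/c['fx'],(uv[1]-c['cy'])/c['fy'],1.])
    M=np.linalg.inv(c['camera_from_world']) if T is None else T@c['mount']
    return M[:3,3],M[:3,:3]@d
def onz(n,uv,z,T=None):
    o,d=ray(n,uv,T);return o+d*(z-o[2])/d[2]
def tool():
    s=status.read_state();T=np.eye(4);T[:3,:3]=R.from_quat(s['eef_rot']).as_matrix();T[:3,3]=s['tool_pos'];return T
def tri(r1,r2):
    A=np.stack([r1[1],-r2[1]],1);t=np.linalg.lstsq(A,r2[0]-r1[0],rcond=None)[0]
    a=r1[0]+r1[1]*t[0];b=r2[0]+r2[1]*t[1];return (a+b)/2,np.linalg.norm(a-b)
def orange(p,roi,smin=150):
    h=cv2.cvtColor(p,cv2.COLOR_RGB2HSV);m=cv2.inRange(h,(4,smin,110),(17,255,255))
    k=np.zeros_like(m);x0,y0,x1,y1=roi;k[y0:y1,x0:x1]=1
    n,l,st,c=cv2.connectedComponentsWithStats(m*k)
    return [(np.round(c[i],1),st[i].tolist()) for i in range(1,n) if st[i][4]>8]
E
python3 - <<'E'
from h import *
for n,roi in(('scene',(260,150,370,260)),('top',(290,140,390,230))):
    p=np.load(n+'0.npz')['p']
    x0,y0,x1,y1=roi
    cv2.imwrite(f'pics/{n}0c.png',cv2.resize(p[y0:y1,x0:x1,::-1],None,fx=5,fy=5,interpolation=cv2.INTER_CUBIC))
    for o in orange(p,roi): print(n,o, onz(n,o[0],.13))
E
```

```text
scene (array([316.7, 152. ]), [315, 150, 4, 5, 11]) [ 0.5941898  -0.09969223  0.13      ]
scene (array([303.9, 159.8]), [298, 155, 12, 9, 67]) [ 0.61084368 -0.05926997  0.13      ]
scene (array([295.1, 179. ]), [293, 175, 5, 9, 36]) [0.59892922 0.01118061 0.13      ]
scene (array([324. , 177.4]), [322, 174, 5, 9, 37]) [ 0.53735524 -0.02287394  0.13      ]
scene (array([310.1, 196.3]), [307, 192, 7, 10, 49]) [0.54035568 0.04716268 0.13      ]
top (array([334.8, 169.8]), [332, 167, 7, 7, 32]) [0.60159826 0.01004544 0.13      ]
top (array([319.3, 194.8]), [317, 192, 6, 7, 32]) [0.5411712  0.04760125 0.13      ]
top (array([349.1, 195.6]), [347, 193, 6, 6, 29]) [ 0.53917332 -0.02370347  0.13      ]
```

View pics/scene0c.png

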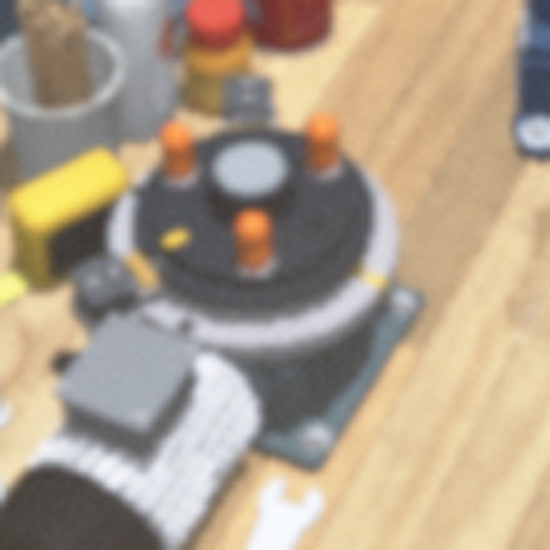

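View pics/top0c.png

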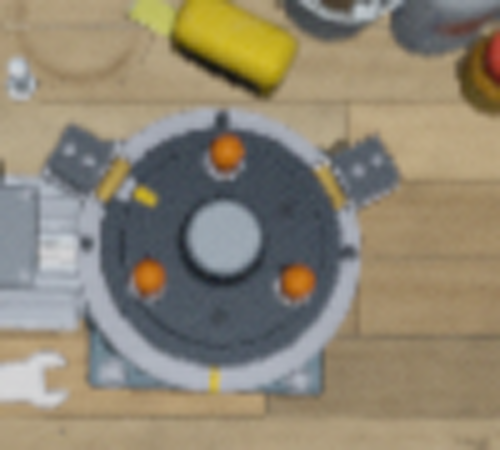

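The notch stroke is at top-crop (145,196) and the dowel stroke on the flange rim at (214,380). The notch therefore has to turn about 116° counter-clockwise. Next: exact values, and how high the obstacles on the route stand.

```bash
python3 - <<'E'
from h import *
S=[(295.1,179),(310.1,196.3),(324,177.4)];T=[(334.8,169.8),(319.3,194.8),(349.1,195.6)]
P=[tri(ray('scene',a),ray('top',b)) for a,b in zip(S,T)]
for p in P: print(p)
c=np.mean([p[0] for p in P],0);print('c',c)
for p,_ in P: v=p-c;print(np.degrees(np.arctan2(v[1],v[0])),np.hypot(*v[:2]))
f=lambda u,v:(290+u/5,140+v/5)
boss=tri(ray('scene',(260+250/5,150+167/5)),ray('top',f(224,237)));print('boss',boss)
for nm,uv,z in(('dowelstroke',f(214.5,380),.085),('notchstroke',f(145,196),.11),('catchL',f(113,180),.1),('catchR',f(330,187),.1)):
    q=onz('top',uv,z);v=q-boss[0];print(nm,q,np.degrees(np.arctan2(v[1],v[0])),np.hypot(*v[:2]))
q=onz('scene',(260+375/5,150+279/5),.085);v=q-boss[0];print('dowelstroke scene',q,np.degrees(np.arctan2(v[1],v[0])),np.hypot(*v[:2]))
# heights
d=np.load('top0.npz')['d'];cp=cams.camera_params('top');vv,uu=np.mgrid[:400,:640]
X=np.stack([(uu-cp['cx'])/cp['fx']*d,(vv-cp['cy'])/cp['fy']*d,d,np.ones_like(d)],-1)@np.linalg.inv(cp['camera_from_world']).T
for i in range(0,9):
    t=i/8;a=np.array([.2,-.54])*(1-t)+np.array([.6,0])*t
    m=(np.hypot(X[...,0]-a[0],X[...,1]-a[1])<.12)&(d>0);print(np.round(a,2),X[...,2][m].max() if m.any() else None)
E
```

```text
(array([0.60109776, 0.00949032, 0.12771326]), np.float64(0.0019664190715685897))
(array([0.54072899, 0.04742855, 0.13014911]), np.float64(0.0009183205996848174))
(array([ 0.53871888, -0.02414478,  0.12836113]), np.float64(0.001364036798736644))
c [0.56018187 0.0109247  0.12874117]
-2.0077796401587746 0.04094101837296418
118.05313285343136 0.041363582215567476
-121.46720227307378 0.04111603548280533
boss (array([0.55881117, 0.01047344, 0.13104767]), np.float64(9.311909648939243e-06))
dowelstroke [0.49285297 0.01238048 0.085     ] 178.34387956304417 0.06598576415487767
notchstroke [0.58187233 0.04752357 0.11      ] 58.10057302105311 0.043640914372308874
catchL [0.59143168 0.06304815 0.1       ] 58.182046578151144 0.06187243088225137
catchR [ 0.5879654  -0.04486826  0.1       ] -62.21956145982151 0.0625513631737778
dowelstroke scene [0.4912281  0.01372125 0.085     ] 177.24867572934818 0.06766106905243614
[ 0.2  -0.54] 0.35262517657134373
[ 0.25 -0.47] 0.35262517657134373
[ 0.3 -0.4] 0.0197170771984847
[ 0.35 -0.34] 0.11853666136453034
[ 0.4  -0.27] 0.11853666136453034
[ 0.45 -0.2 ] 0.11853666136453034
[ 0.5  -0.14] 0.14396119559480614
[ 0.55 -0.07] 0.14396119559480614
[0.6 0. ] 0.14396119559480614
```

```bash
python3 - <<'E'
from h import *
T=tool();n=20
D=(np.array([.601,-.0177,.25])-T[:3,3])/n
y0=np.arctan2(T[1,0],T[0,0]);w=(np.radians(88)-y0)/n;print(np.degrees(y0),w)
for i in range(n):
    y=y0+w*i;x=np.array([np.cos(y),np.sin(y),0]);yy=np.array([np.sin(y),-np.cos(y),0])
    print([round(float(v),4) for v in (x@D,yy@D,-D[2])])
E
```

```text
20.3856203065124 0.05900467736724764
[0.0279, -0.0174, -0.001]
[0.0288, -0.0158, -0.001]
[0.0297, -0.014, -0.001]
[0.0305, -0.0123, -0.001]
[0.0312, -0.0104, -0.001]
[0.0317, -0.0086, -0.001]
[0.0322, -0.0067, -0.001]
[0.0325, -0.0048, -0.001]
[0.0327, -0.0029, -0.001]
[0.0329, -0.0009, -0.001]
[0.0329, 0.001, -0.001]
[0.0327, 0.0029, -0.001]
[0.0325, 0.0049, -0.001]
[0.0322, 0.0068, -0.001]
[0.0317, 0.0087, -0.001]
[0.0311, 0.0105, -0.001]
[0.0305, 0.0123, -0.001]
[0.0297, 0.0141, -0.001]
[0.0288, 0.0158, -0.001]
[0.0278, 0.0175, -0.001]
```

Request:
carry_out([
  [[0.028, -0.0174, -0.003, 0, 0, -0.059, -1], [0.0288, -0.0158, -0.003, 0, 0, -0.059, -1], [0.0297, -0.014, -0.003, 0, 0, -0.059, -1], [0.0305, -0.0123, -0.003, 0, 0, -0.059, -1], [0.0312, -0.0104, -0.003, 0, 0, -0.059, -1]],
])

```text
time: 0.52
tool_pos: [0.3012, -0.4072, 0.2463]
eef_rot: [0.947, 0.321, -0.0, -0.0]
wrist_force: [1.2, -0.4, -0.3]
width: 0.0255
gripper_force: 0.0
```

Request:
carry_out([
  [[0.0317, -0.0086, -0.001, 0, 0, -0.059, -1], [0.0322, -0.0067, -0.001, 0, 0, -0.059, -1], [0.0325, -0.0048, -0.001, 0, 0, -0.059, -1], [0.0327, -0.0029, -0.001, 0, 0, -0.059, -1], [0.0329, -0.0009, -0.001, 0, 0, -0.059, -1]],
])

```text
time: 0.93
tool_pos: [0.4014, -0.277, 0.2513]
eef_rot: [0.89, 0.457, -0.0, -0.0]
wrist_force: [1.3, -1.0, -0.2]
width: -0.0001
gripper_force: 0.0
```

Request:
carry_out([
  [[0.0329, 0.001, 0, 0, 0, -0.059, -1], [0.0327, 0.0029, 0, 0, 0, -0.059, -1], [0.0325, 0.0049, 0, 0, 0, -0.059, -1], [0.0322, 0.0068, 0, 0, 0, -0.059, -1], [0.0317, 0.0087, 0, 0, 0, -0.059, -1]],
])

```text
time: 1.35
tool_pos: [0.5017, -0.1467, 0.2512]
eef_rot: [0.813, 0.583, -0.0, -0.0]
wrist_force: [1.0, -1.3, -0.4]
width: 0.0003
gripper_force: 0.0
```

Request:
carry_out([
  [[0.0311, 0.0105, 0, 0, 0, -0.059, -1], [0.0305, 0.0123, 0, 0, 0, -0.059, -1], [0.0297, 0.0141, 0, 0, 0, -0.059, -1], [0.0288, 0.0158, 0, 0, 0, -0.059, -1], [0.0278, 0.0175, 0, 0, 0, -0.059, -1]],
])

```text
time: 1.77
tool_pos: [0.6018, -0.0165, 0.2511]
eef_rot: [0.718, 0.696, -0.0, -0.0]
wrist_force: [1.0, 0.5, -0.1]
width: 0.0003
gripper_force: 0.0
```

Request:
carry_out([
  [[0, 0, 0, 0, 0, 0, -1], [0, 0, 0, 0, 0, 0, -1]],
])

```text
time: 1.93
tool_pos: [0.6014, -0.0164, 0.2505]
eef_rot: [0.719, 0.695, -0.0, -0.001]
wrist_force: [-0.8, -0.1, 0.1]
width: 0.0001
gripper_force: 0.0
```

```bash
python3 - <<'E'
from h import *
T=tool();s=status.read_state();print(np.round(T,4).tolist(),s['width'],s['joint_positions'],s['wrist_force'])
p,d=cams.camera('wrist');cv2.imwrite('pics/w1.png',p[:,:,::-1]);np.savez('w1.npz',p=p,d=d,T=T)
for o in orange(p,(0,0,640,400)): print(o,onz('wrist',o[0],.138,T))
E
```

```text
[[0.0326, 0.9995, -0.001, 0.6014], [0.9995, -0.0326, 0.0007, -0.0164], [0.0006, -0.0011, -1.0, 0.2505], [0.0, 0.0, 0.0, 1.0]] 8.708206275092114e-05 [ 0.11388758  0.74013394 -0.29783758  1.34286941  0.22395998  1.09235994
 -0.24629112] [-0.75430424 -0.06151004  0.05276001]
(array([232.6, 117.4]), [221, 107, 26, 22, 397]) [0.54363669 0.0469314  0.138     ]
(array([316.7, 165.9]), [307, 154, 20, 24, 365]) [0.60211976 0.01034228 0.138     ]
(array([238.9, 209.7]), [227, 197, 25, 26, 430]) [ 0.54165481 -0.02136562  0.138     ]
(array([379.3, 288. ]), [365, 281, 31, 21, 113]) [ 0.64966032 -0.09136423  0.138     ]
(array([375.5, 296.6]), [369, 290, 13, 13, 50]) [ 0.64666275 -0.09912925  0.138     ]
(array([386.3, 293. ]), [382, 290, 9, 6, 24]) [ 0.65544554 -0.09610318  0.138     ]
(array([375.9, 302.8]), [374, 302, 5, 3, 9]) [ 0.64706034 -0.10488214  0.138     ]
(array([  1.4, 397.5]), [0, 395, 5, 5, 16]) [ 0.3108265  -0.19063747  0.138     ]
```

View pics/w1.png

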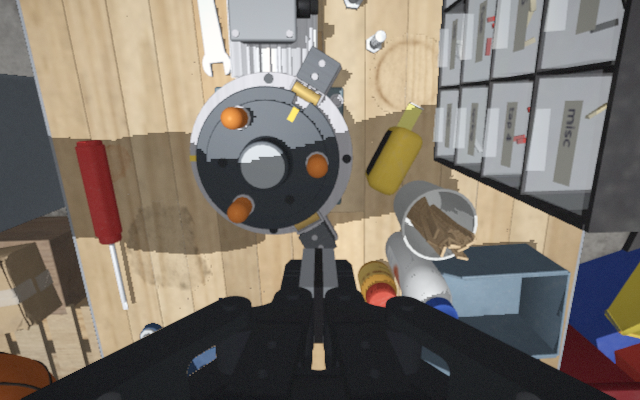

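The wrist view shows pin_2 at (317,166), i.e. (0.602, 0.010), with the shut fingers standing behind it. I'll go down beside it and push counter-clockwise.

Request:
carry_out([
  [[0, 0, 0.032, 0, 0, 0, -1], [0, 0, 0.032, 0, 0, 0, -1], [0, 0, 0.032, 0, 0, 0, -1], [0, 0, 0.023, 0, 0, 0, -1], [0, 0, 0.01, 0, 0, 0, -1]],
])

```text
time: 2.4
tool_pos: [0.5996, -0.0191, 0.1196]
eef_rot: [0.72, 0.694, -0.002, -0.001]
wrist_force: [-0.2, 0.6, -0.0]
width: 0.0001
gripper_force: 0.0
```

Request:
carry_out([
  [[0.002, 0, 0, 0, 0, 0, -1], [0.002, 0, 0, 0, 0, 0, -1], [0.002, 0, 0, 0, 0, 0, -1], [0.0034, 0.0014, 0, 0, 0, -0.08, -1], [0.0034, 0.0014, 0, 0, 0, -0.08, -1]],
])

```text
time: 2.82
tool_pos: [0.6047, -0.0055, 0.1239]
eef_rot: [0.661, 0.751, 0.0, 0.001]
wrist_force: [0.6, -4.3, -2.1]
width: -0.0001
gripper_force: 1.8
```

Request:
carry_out([
  [[0.0034, 0.0014, 0, 0, 0, -0.08, -1], [0.0034, 0.0014, 0, 0, 0, -0.08, -1], [0.0034, 0.0014, 0, 0, 0, -0.08, -1], [0.0034, 0.0014, 0, 0, 0, -0.08, -1], [0.0034, 0.0014, 0, 0, 0, -0.08, -1]],
])

```text
time: 3.23
tool_pos: [0.6074, 0.0123, 0.1241]
eef_rot: [0.498, 0.867, 0.0, 0.002]
wrist_force: [4.7, -5.3, -0.8]
width: 0.0001
gripper_force: 3.2
```

```bash
cat > look.py <<'E'
from h import *
import sys
n=sys.argv[1]
T=tool();s=status.read_state();p,d=cams.camera('wrist');np.savez(n+'.npz',p=p,T=T)
if len(sys.argv)>2: cv2.imwrite(f'pics/{n}.png',p[:,:,::-1])
c=np.array([.561,.0113])
print('tcp',T[:3,3].round(4),'yaw',np.degrees(np.arctan2(T[1,0],T[0,0])).round(1),'F',np.round(s['wrist_force'],1))
v=np.linalg.inv(T[:2,:2])@(T[:2,3]-c);print('rel c in tool',v.round(4))
for nm,q,TT in(('wrist',p,T),('top',cams.camera('top')[0],None)):
    for o in orange(q,(0,0,640,400)):
        X=onz(nm,o[0],.136,TT)[:2]-c
        if .03<np.hypot(*X)<.055: print(nm,o[0],o[1][4],'r',np.hypot(*X).round(4),'ang',np.degrees(np.arctan2(X[1],X[0])).round(1))
E
python3 look.py w2 1
```

```text
tcp [0.6074 0.0123 0.1241] yaw 120.2 F [ 4.7 -5.3 -0.8]
rel c in tool [-0.0225  0.0406]
wrist [183.9 119. ] 1368 r 0.0421 ang 130.4
wrist [322.4 226.9] 1305 r 0.0431 ang 30.1
wrist [165.4 288.6] 1403 r 0.0353 ang -99.1
top [321.9 199.5] 32 r 0.0439 ang 136.2
```

View pics/w2.png

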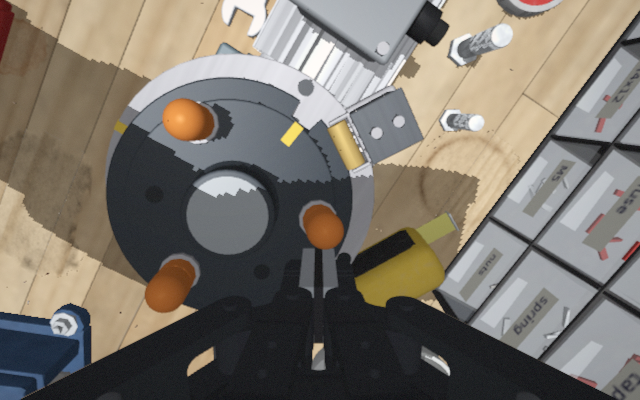

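The fingers stand behind pin_2 at (322,227), and the plate has turned so the yellow stroke is now at (292,134), past the catch. I'll keep pushing.

Request:
carry_out([
  [[0.0036, 0.0014, 0, 0, 0, -0.08, -1], [0.0034, 0.0014, 0, 0, 0, -0.08, -1], [0.0034, 0.0014, 0, 0, 0, -0.08, -1], [0.0034, 0.0014, 0, 0, 0, -0.08, -1], [0.0034, 0.0014, 0, 0, 0, -0.08, -1]],
])

```text
time: 3.75
tool_pos: [0.6025, 0.0297, 0.124]
eef_rot: [0.317, 0.948, 0.0, 0.003]
wrist_force: [9.8, -4.3, 2.7]
width: -0.0004
gripper_force: 5.3
```

Request:
carry_out([
  [[0.0034, 0.0014, 0, 0, 0, -0.08, -1], [0.0034, 0.0014, 0, 0, 0, -0.08, -1], [0.0034, 0.0014, 0, 0, 0, -0.08, -1], [0.0034, 0.0014, 0, 0, 0, -0.08, -1], [0.0034, 0.0014, 0, 0, 0, -0.08, -1]],
])

```text
time: 4.17
tool_pos: [0.5923, 0.0444, 0.125]
eef_rot: [0.123, 0.992, 0.001, 0.004]
wrist_force: [26.1, -8.6, 19.0]
width: -0.0
gripper_force: 16.0
```

```bash
python3 look.py w3
```

```text
tcp [0.5923 0.0444 0.125 ] yaw 165.9 F [26.1 -8.6 19. ]
rel c in tool [-0.0223  0.0397]
wrist [184.5 127.6] 1356 r 0.0394 ang 179.5
wrist [325.  227.3] 1311 r 0.0425 ang 75.1
wrist [174.6 287.7] 1348 r 0.0343 ang -50.8
```

```bash
python3 - <<'E'
from h import *
a=np.load('w3.npz')['p'];b=cams.camera('scene')[0][120:270,220:420]
b=cv2.resize(b,(533,400),interpolation=cv2.INTER_CUBIC)
cv2.imwrite('pics/w3.png',cv2.resize(np.hstack([a[:,100:460],b]),None,fx=.89,fy=.89)[:,:,::-1])
s=status.read_state();print(s['time'],s['wrist_force'],s['moment'])
E
```

```text
4.3167 [15.12491516 -2.27455094 20.70736678] [-0.42367478 -3.18154855 -0.06916305]
```

View pics/w3.png

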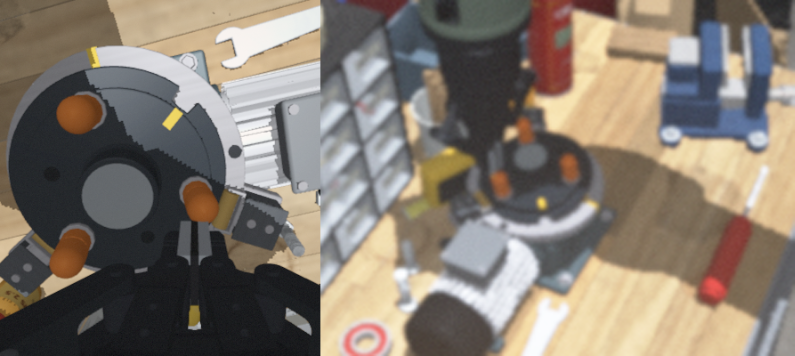

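The notch is now about 130° round, but the force has risen to 27 N back along the push and 20 N up, so something is resisting. I'll back off and rise for a clear look instead of forcing it.

Request:
carry_out([
  [[-0.002, 0, 0, 0, 0, 0, -1], [-0.004, 0, 0, 0, 0, 0, -1], [-0.004, 0, 0, 0, 0, 0, -1], [0, 0, 0, 0, 0, 0, -1]],
])

```text
time: 4.65
tool_pos: [0.5992, 0.0421, 0.1227]
eef_rot: [0.123, 0.992, -0.0, 0.0]
wrist_force: [-1.0, 1.0, -0.9]
width: 0.0004
gripper_force: 0.0
```

```bash
python3 look.py w4; python3 - <<'E'
from h import *
s=status.read_state();print(s['wrist_force'],s['moment'],s['joint_positions'])
E
```

```text
tcp [0.5992 0.0421 0.1227] yaw 165.8 F [-1.   1.  -0.9]
rel c in tool [-0.0295  0.0392]
wrist [178.4 112.1] 1491 r 0.0381 ang -177.7
wrist [326.8 214.4] 1451 r 0.0426 ang 73.3
wrist [174.4 278. ] 1437 r 0.0351 ang -48.2
top [334.9 202.6] 15 r 0.0391 ang -179.4
[-0.94801084 -0.02409383 -0.28398339] [ 0.01164677  0.00722525 -0.00738343] [ 0.16372253  0.93985475 -0.61638571  1.50151653  0.63429525  0.90679422
  0.6662099 ]
```

Request:
carry_out([
  [[-0.004, 0, -0.02, 0, 0, 0, -1], [-0.02, 0, -0.035, 0, 0, 0, -1], [-0.035, 0, -0.035, 0, 0, 0, -1], [-0.03, 0, -0.035, 0, 0, 0, -1], [0, 0, 0, 0, 0, 0, -1]],
])

```text
time: 5.17
tool_pos: [0.6757, 0.0233, 0.2363]
eef_rot: [0.125, 0.992, 0.001, 0.004]
wrist_force: [-0.1, -0.1, -0.1]
width: 0.0001
gripper_force: 0.0
```

```bash
python3 look.py w5; python3 - <<'E'
from h import *
a=np.load('w5.npz')['p'];b=cams.camera('scene')[0]
np.savez('s5.npz',p=b);b=cv2.resize(b[140:230,250:360],(489,400),interpolation=cv2.INTER_CUBIC)
cv2.imwrite('pics/w5.png',cv2.resize(np.hstack([a[:,60:480],b]),None,fx=.88,fy=.88)[:,:,::-1])
E
```

```text
tcp [0.6757 0.0233 0.2363] yaw 165.7 F [-0.1 -0.1 -0.1]
rel c in tool [-0.1082  0.0401]
wrist [322.4  54.9] 482 r 0.0442 ang 63.6
wrist [225.9  95.1] 433 r 0.0396 ang -45.6
top [346.3 175.5] 14 r 0.0382 ang -47.6
top [316.7 180. ] 36 r 0.0451 ang 70.7
top [334.4 202.4] 25 r 0.0387 ang 178.8
```

View pics/w5.png

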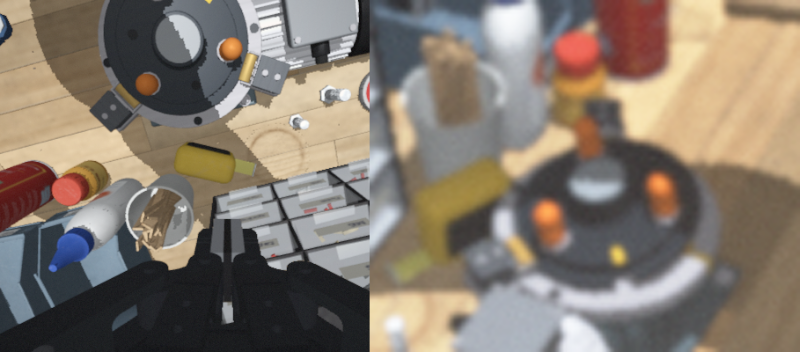

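```bash
python3 - <<'E'
from h import *
s=np.load('s5.npz')['p'];t=cams.camera('top')[0]
S=[o for o in orange(s,(270,150,350,215),120)];Tt=[o for o in orange(t,(300,150,370,225),120)]
P=[]
for b in Tt:
    best=min(((tri(ray('scene',a[0]),ray('top',b[0])),a) for a in S),key=lambda q:q[0][1])
    P.append(best[0][0]);print(b[0],b[1][4],best[1][0],best[1][1][4],best[0])
if len(P)==3:
    c=np.mean(P,0);print(c);n=np.cross(P[1]-P[0],P[2]-P[0]);n/=np.linalg.norm(n)*np.sign(n[2]);print('normal',n)
    for p in P: v=p-c;print(np.degrees(np.arctan2(v[1],v[0])),np.hypot(*v[:2]))
E
```

```text
[346.3 175.3] 15 [304.9 174.2] 57 (array([ 0.5884502 , -0.01844557,  0.12429551]), np.float64(0.0016004370483870256))
[317. 180.] 41 [295.3 196. ] 63 (array([0.57795392, 0.05246188, 0.11937545]), np.float64(0.0010867930667881616))
[334.4 202.5] 26 [324.2 188.8] 65 (array([0.5218835 , 0.01124925, 0.12918142]), np.float64(0.0018299193555780726))
[0.56276254 0.01508852 0.12428413]
normal [0.110636   0.08508514 0.9902122 ]
-52.54729046038473 0.04224205208949448
67.87943134231963 0.04034285325362617
-174.63464268634806 0.0410589326746075
```

The plate now leans about 0.14 rad towards 38°. The +x/+y side has slipped under the left roller because my push was too fast and too high on the pin. The notch is at about 127° and needs about 51° more. I'll push pin_2 again, lower and slower, in the direction that tips the plate towards the dowel.

Request:
carry_out([
  [[0.026, -0.001, 0, 0, 0, 0, -1], [0.026, -0.0012, 0, 0, 0, 0, -1], [0.0263, -0.0012, 0, 0, 0, 0, -1], [0, 0, 0.02, 0, 0, 0.075, -1], [0, 0, 0.02, 0, 0, 0.075, -1]],
])

```text
time: 5.78
tool_pos: [0.5931, 0.04, 0.1911]
eef_rot: [0.198, 0.98, -0.001, 0.0]
wrist_force: [1.2, -0.6, -1.2]
width: 0.0001
gripper_force: 0.0
```

Request:
carry_out([
  [[0, 0, 0.03, 0, 0, 0, -1], [0, 0, 0.03, 0, 0, 0, -1], [0, 0, 0.016, 0, 0, 0, -1], [0, 0, 0.008, 0, 0, 0, -1], [0, 0, 0, 0, 0, 0, -1]],
])

```text
time: 6.2
tool_pos: [0.5933, 0.0399, 0.1055]
eef_rot: [0.196, 0.981, -0.001, -0.001]
wrist_force: [-0.2, 0.9, 0.1]
width: 0.0001
gripper_force: 0.0
```

```bash
python3 look.py w6
```

```text
tcp [0.5933 0.0399 0.1055] yaw 157.3 F [-0.2  0.9  0.1]
rel c in tool [-0.0188  0.0388]
wrist [145.2 154.2] 1890 r 0.0381 ang -176.9
wrist [329.7 236.1] 1814 r 0.0435 ang 75.7
```

Request:
carry_out([
  [[0, 0, -0.005, 0, 0, 0, -1], [0.001, 0.0003, 0, 0, 0, -0.02, -1], [0.001, 0.0003, 0, 0, 0, -0.02, -1], [0.001, 0.0003, 0, 0, 0, -0.02, -1], [0.001, 0.0003, 0, 0, 0, -0.02, -1]],
])

```text
time: 6.72
tool_pos: [0.5922, 0.0424, 0.1128]
eef_rot: [0.156, 0.988, -0.0, 0.002]
wrist_force: [6.2, -0.7, 2.7]
width: -0.0002
gripper_force: 3.1
```

Request:
carry_out([
  [[0.001, 0.0003, 0, 0, 0, -0.02, -1], [0.001, 0.0003, 0, 0, 0, -0.02, -1], [0.001, 0.0003, 0, 0, 0, -0.02, -1], [0.001, 0.0003, 0, 0, 0, -0.02, -1], [0.001, 0.0003, 0, 0, 0, -0.02, -1]],
])

```text
time: 7.13
tool_pos: [0.5878, 0.0455, 0.1127]
eef_rot: [0.107, 0.994, -0.0, 0.001]
wrist_force: [6.4, -0.1, 1.9]
width: 0.0002
gripper_force: 3.0
```

Request:
carry_out([
  [[0.0013, 0.0005, 0, 0, 0, -0.03, -1], [0.0013, 0.0005, 0, 0, 0, -0.03, -1], [0.0013, 0.0005, 0, 0, 0, -0.03, -1], [0.0013, 0.0005, 0, 0, 0, -0.03, -1], [0.0013, 0.0005, 0, 0, 0, -0.03, -1]],
])

```text
time: 7.55
tool_pos: [0.5818, 0.049, 0.1127]
eef_rot: [0.032, 0.999, -0.0, 0.002]
wrist_force: [6.5, 0.9, 2.2]
width: -0.0
gripper_force: 3.2
```

Request:
carry_out([
  [[0.0013, 0.0005, 0, 0, 0, -0.03, -1], [0.0013, 0.0005, 0, 0, 0, -0.03, -1], [0.0013, 0.0005, 0, 0, 0, -0.03, -1], [0.0013, 0.0005, 0, 0, 0, -0.03, -1], [0.0013, 0.0005, 0, 0, 0, -0.03, -1]],
])

```text
time: 7.97
tool_pos: [0.5754, 0.0516, 0.1127]
eef_rot: [-0.043, 0.999, -0.0, 0.002]
wrist_force: [7.7, 1.3, 4.9]
width: 0.0002
gripper_force: 3.6
```

```bash
python3 look.py w7
```

```text
tcp [0.5754 0.0516 0.1127] yaw -175.0 F [7.7 1.3 4.9]
rel c in tool [-0.0178  0.0389]
wrist [149.1 160.8] 1843 r 0.0377 ang -144.1
wrist [328.4 230.8] 1742 r 0.0429 ang 104.1
```

Request:
carry_out([
  [[0.0013, 0.0005, 0, 0, 0, -0.03, -1], [0.0013, 0.0005, 0, 0, 0, -0.03, -1], [0.0013, 0.0005, 0, 0, 0, -0.03, -1], [0.0013, 0.0005, 0, 0, 0, -0.03, -1], [0.0013, 0.0005, 0, 0, 0, -0.03, -1]],
])

```text
time: 8.48
tool_pos: [0.5681, 0.0532, 0.1125]
eef_rot: [-0.118, 0.993, -0.0, 0.001]
wrist_force: [2.4, -0.0, 0.7]
width: -0.0
gripper_force: 1.2
```

Request:
carry_out([
  [[0.0009, 0.0003, 0, 0, 0, -0.02, -1], [0.0009, 0.0003, 0, 0, 0, -0.02, -1], [0.0009, 0.0003, 0, 0, 0, -0.02, -1], [0.0009, 0.0003, 0, 0, 0, -0.02, -1], [0.0009, 0.0003, 0, 0, 0, -0.02, -1]],
])

```text
time: 8.9
tool_pos: [0.5626, 0.053, 0.112]
eef_rot: [-0.167, 0.986, -0.001, -0.0]
wrist_force: [0.7, -0.8, 0.4]
width: 0.0002
gripper_force: 0.0
```

```bash
cat >> look.py <<'E'
s=cams.camera('scene')[0];t=cams.camera('top')[0];np.savez(n+'s.npz',p=s,t=t)
S=orange(s,(270,150,350,215),120);Tt=orange(t,(300,150,370,225),120);P=[]
for b in Tt:
    q,a=min(((tri(ray('scene',a[0]),ray('top',b[0])),a) for a in S),key=lambda q:q[0][1])
    v=q[0][:2]-c;print('tri',q[0].round(4),q[1].round(4),'ang',np.degrees(np.arctan2(v[1],v[0])).round(1),b[1][4]);P.append(q[0])
if len(P)==3:
    m=np.cross(P[1]-P[0],P[2]-P[0]);m/=np.linalg.norm(m)*np.sign(m[2]);print('normal',m.round(3),np.mean(P,0).round(4))
E
python3 look.py w8
```

```text
tcp [0.5626 0.053  0.112 ] yaw -160.7 F [ 0.7 -0.8  0.4]
rel c in tool [-0.0152  0.0388]
wrist [149.4 160.3] 1658 r 0.0402 ang -132.0
wrist [327.2 227.5] 1604 r 0.0429 ang 124.0
```

Request:
carry_out([
  [[0.0009, 0.0003, 0, 0, 0, -0.02, -1], [0.0009, 0.0003, 0, 0, 0, -0.02, -1], [0.0009, 0.0003, 0, 0, 0, -0.02, -1]],
])

```text
time: 9.35
tool_pos: [0.5605, 0.0532, 0.1122]
eef_rot: [-0.197, 0.98, -0.0, 0.001]
wrist_force: [6.7, 1.5, -2.6]
width: -0.0005
gripper_force: 3.2
```

Request:
carry_out([
  [[0.0009, 0.0003, 0, 0, 0, -0.02, -1], [0.0009, 0.0003, 0, 0, 0, -0.02, -1]],
])

```text
time: 9.52
tool_pos: [0.5591, 0.0532, 0.1124]
eef_rot: [-0.216, 0.976, -0.0, 0.001]
wrist_force: [9.2, 1.1, 1.1]
width: 0.0003
gripper_force: 4.2
```

```bash
python3 look.py w9
```

```text
tcp [0.5591 0.0532 0.1124] yaw -155.0 F [9.2 1.1 1.1]
rel c in tool [-0.016   0.0388]
wrist [158.7 149.5] 1629 r 0.0415 ang -132.3
wrist [327.9 231.1] 1579 r 0.0425 ang 127.0
```

The force is rising while the pin stays still, so the notch has probably dropped over the dowel. I'll back off, rise and check.

Request:
carry_out([
  [[-0.004, 0, 0, 0, 0, 0, -1], [-0.004, 0, 0, 0, 0, 0, -1], [0, 0, -0.035, 0, 0, 0, -1], [-0.01, 0, -0.04, 0, 0, 0, -1], [-0.04, 0, -0.04, 0, 0, 0, -1]],
])

```text
time: 10.13
tool_pos: [0.6002, 0.0721, 0.2196]
eef_rot: [-0.216, 0.976, -0.0, -0.0]
wrist_force: [2.4, 0.0, 0.9]
width: 0.0002
gripper_force: 0.0
```

Request:
carry_out([
  [[-0.04, 0, -0.02, 0, 0, 0.08, -1], [-0.02, 0, 0, 0, 0, 0.08, -1], [0, 0, 0, 0, 0, 0, -1]],
])

```text
time: 10.38
tool_pos: [0.6503, 0.0952, 0.2319]
eef_rot: [-0.141, 0.99, -0.0, 0.001]
wrist_force: [-0.8, 1.0, -0.8]
width: 0.0
gripper_force: 0.0
```

```bash
python3 look.py w10;python3 - <<'E'
from h import *
q=np.load('w10s.npz');r=lambda i,k:cv2.resize(i[k[1]:k[3],k[0]:k[2]],(400,364),interpolation=cv2.INTER_CUBIC)
cv2.imwrite('pics/w10.png',np.hstack([r(q['p'],(255,145,354,235)),r(q['t'],(285,145,384,235))])[:,:,::-1])
E
```

```text
tcp [0.6503 0.0952 0.2319] yaw -163.7 F [-0.8  1.  -0.8]
rel c in tool [-0.1092  0.0555]
wrist [299.2  30.1] 454 r 0.0435 ang 112.0
wrist [218.4 101.7] 429 r 0.0397 ang 1.2
top [317.  194.9] 22 r 0.0468 ang 116.3
tri [0.5411 0.0527 0.1207] 0.0009 ang 115.7 24
```

View pics/w10.png

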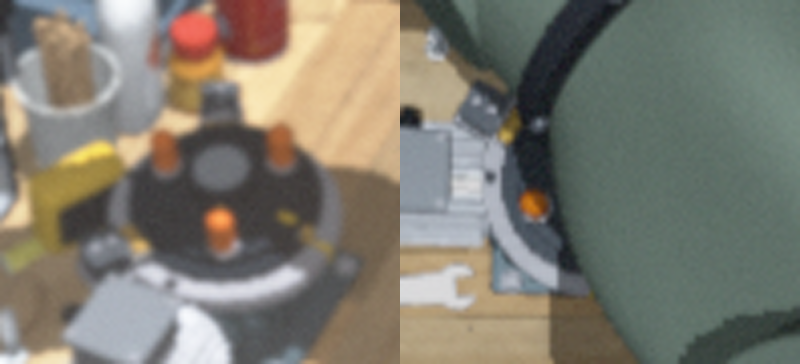

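The scene view shows the notch stroke at (288,218) in line with the dowel stroke at (320,247). To check whether it has dropped, I'll triangulate scene with wrist.

```bash
python3 - <<'E'
from h import *
q=np.load('w10s.npz')['p'];w=np.load('w10.npz')
S=orange(q,(285,170,335,215),100);W=[o for o in orange(w['p'],(150,0,350,150),120) if o[1][4]>200]
c=np.array([.561,.0113])
for a in S: print('s',a)
for b in W:
    for a in S:
        X,e=tri(ray('scene',a[0]),ray('wrist',b[0],w['T']))
        if e<.006: v=X[:2]-c;print(b[0],a[0],X.round(4),e.round(4),np.degrees(np.arctan2(v[1],v[0])).round(1),np.hypot(*v).round(4))
# scene centroid ray angle at pin_3 if z=.119..136
for a in S:
    for z in(.118,.124,.13,.136): print(a[0],z,onz('scene',a[0],z).round(4))
E
```

```text
s (array([324.2, 179.6]), [321, 174, 8, 12, 72])
s (array([295.1, 181.4]), [292, 177, 7, 10, 59])
s (array([309.2, 200.8]), [305, 196, 9, 11, 69])
[299.3  29.9] [309.2 200.8] [0.5415 0.0499 0.1167] 0.0006 116.7 0.0433
[218.4 101.7] [295.1 181.4] [0.602  0.0071 0.1167] 0.0002 -5.9 0.0412
[324.2 179.6] 0.118 [ 0.5389 -0.027   0.118 ]
[324.2 179.6] 0.124 [ 0.5363 -0.0216  0.124 ]
[324.2 179.6] 0.13 [ 0.5337 -0.0162  0.13  ]
[324.2 179.6] 0.136 [ 0.5311 -0.0108  0.136 ]
[295.1 181.4] 0.118 [0.6014 0.0082 0.118 ]
[295.1 181.4] 0.124 [0.5982 0.0133 0.124 ]
[295.1 181.4] 0.13 [0.5951 0.0184 0.13  ]
[295.1 181.4] 0.136 [0.592  0.0235 0.136 ]
[309.2 200.8] 0.118 [0.5412 0.0512 0.118 ]
[309.2 200.8] 0.124 [0.5386 0.0559 0.124 ]
[309.2 200.8] 0.13 [0.536  0.0607 0.13  ]
[309.2 200.8] 0.136 [0.5334 0.0654 0.136 ]
```

Pins 1 and 2 are both at centroid height 0.117, against about 0.129 at the start, so the plate has dropped over the dowel and is close to flat. Now I'll press the boss as asked.

Request:
carry_out([
  [[0.0273, -0.0139, 0, 0, 0, 0, -1], [0.0273, -0.0139, 0, 0, 0, 0, -1], [0.0273, -0.0139, 0, 0, 0, 0, -1], [0.0271, -0.0139, 0, 0, 0, 0, -1], [0, 0, 0, 0, 0, 0, -1]],
])

```text
time: 11.0
tool_pos: [0.5562, 0.0038, 0.2322]
eef_rot: [-0.142, 0.99, -0.002, -0.001]
wrist_force: [2.2, -1.4, 0.1]
width: 0.0001
gripper_force: 0.0
```

```bash
python3 look.py w11
```

```text
tcp [0.5562 0.0038 0.2322] yaw -163.7 F [ 2.2 -1.4  0.1]
rel c in tool [ 0.0067 -0.0058]
wrist [294.2 168.8] 442 r 0.0408 ang -128.9
wrist [381.7 199.5] 481 r 0.04 ang 123.2
top [317.5 194.5] 30 r 0.0453 ang 115.9
tri [0.542  0.0512 0.1197] 0.0011 ang 115.4 34
```

Request:
carry_out([
  [[-0.0067, 0.0058, 0.02, 0, 0, 0, -1], [0, 0, 0.03, 0, 0, 0, -1], [0, 0, 0.025, 0, 0, 0, -1], [0, 0, 0.015, 0, 0, 0, -1], [0, 0, 0, 0, 0, 0, -1]],
])

```text
time: 11.62
tool_pos: [0.5635, 0.0166, 0.1391]
eef_rot: [-0.144, 0.99, -0.001, -0.002]
wrist_force: [-0.2, -0.1, 0.2]
width: 0.0
gripper_force: 0.0
```

Request:
carry_out([
  [[0.003, -0.0035, 0.004, 0, 0, 0, -1], [0, 0, 0.003, 0, 0, 0, -1], [0, 0, 0.003, 0, 0, 0, -1], [0, 0, 0.003, 0, 0, 0, -1], [0, 0, 0.002, 0, 0, 0, -1]],
])

```text
time: 12.03
tool_pos: [0.5627, 0.0118, 0.1271]
eef_rot: [-0.143, 0.99, -0.001, 0.001]
wrist_force: [-1.3, -0.3, -0.1]
width: -0.0003
gripper_force: 0.0
```

Request:
carry_out([
  [[0, 0, 0.0015, 0, 0, 0, -1], [0, 0, 0.0015, 0, 0, 0, -1]],
])

```text
time: 12.2
tool_pos: [0.5627, 0.0118, 0.1241]
eef_rot: [-0.143, 0.99, -0.001, 0.001]
wrist_force: [0.1, 0.0, 0.4]
width: 0.0003
gripper_force: 0.0
```

Request:
carry_out([
  [[0, 0, 0.0015, 0, 0, 0, -1], [0, 0, 0.0015, 0, 0, 0, -1], [0, 0, 0.001, 0, 0, 0, -1]],
])

```text
time: 12.45
tool_pos: [0.5626, 0.0119, 0.1198]
eef_rot: [-0.143, 0.99, -0.001, 0.0]
wrist_force: [-2.2, -0.6, 12.8]
width: 0.0
gripper_force: 6.8
```

Request:
carry_out([
  [[0, 0, 0.001, 0, 0, 0, -1], [0, 0, 0.001, 0, 0, 0, -1]],
])

```text
time: 12.62
tool_pos: [0.5627, 0.012, 0.1194]
eef_rot: [-0.143, 0.99, -0.001, 0.001]
wrist_force: [-13.8, -5.1, 51.0]
width: -0.0001
gripper_force: 25.1
```

The boss is solid at z = 0.120, which is the home height (85 + 35 mm). Backing off and moving clear.

Request:
carry_out([
  [[0, 0, -0.004, 0, 0, 0, -1], [0, 0, -0.01, 0, 0, 0, -1], [0, 0, -0.03, 0, 0, 0, -1], [0, 0, -0.04, 0, 0, 0, -1], [0, 0, -0.04, 0, 0, 0, -1]],
])

```text
time: 13.03
tool_pos: [0.5619, 0.0123, 0.2437]
eef_rot: [-0.144, 0.99, -0.0, -0.0]
wrist_force: [0.4, 0.1, -0.4]
width: -0.0
gripper_force: 0.0
```

Request:
carry_out([
  [[0, -0.04, -0.03, 0, 0, 0, -1], [0, -0.04, -0.02, 0, 0, 0, -1], [0, -0.04, 0, 0, 0, 0, -1], [0, -0.04, 0, 0, 0, 0, -1], [0, -0.04, 0, 0, 0, 0, -1]],
])

```text
time: 13.45
tool_pos: [0.6165, -0.1728, 0.2868]
eef_rot: [-0.143, 0.99, -0.001, 0.001]
wrist_force: [0.6, 0.4, -0.2]
width: -0.0002
gripper_force: 0.0
```

Request:
carry_out([
  [[0, -0.035, 0, 0, 0, 0, -1], [0, -0.035, 0, 0, 0, 0, -1], [0, 0, 0, 0, 0, 0, -1]],
])

```text
time: 13.7
tool_pos: [0.6363, -0.2445, 0.2852]
eef_rot: [-0.14, 0.99, -0.002, -0.0]
wrist_force: [0.1, -0.5, -0.5]
width: -0.0002
gripper_force: 0.0
```

```bash
python3 look.py w12;python3 - <<'E'
from h import *
q=np.load('w12s.npz');r=lambda i,k:cv2.resize(i[k[1]:k[3],k[0]:k[2]],(400,364),interpolation=cv2.INTER_CUBIC)
cv2.imwrite('pics/w12.png',np.hstack([r(q['p'],(255,145,354,235)),r(q['t'],(285,145,384,235))])[:,:,::-1])
E
```

```text
tcp [ 0.6363 -0.2445  0.2852] yaw -163.9 F [ 0.1 -0.5 -0.5]
rel c in tool [-0.0016 -0.2666]
wrist [590.4 145.9] 463 r 0.0547 ang -113.7
wrist [585.6 220.8] 449 r 0.0444 ang -30.9
top [335.3 170.9] 33 r 0.0369 ang -3.1
top [318.8 194.6] 28 r 0.0427 ang 118.0
top [348.2 196.9] 32 r 0.0411 ang -128.5
tri [0.6013 0.0071 0.1136] 0.0012 ang -5.9 36
tri [0.5426 0.0479 0.118 ] 0.0014 ang 116.7 32
tri [ 0.5369 -0.0229  0.1156] 0.0004 ang -125.1 35
normal [ 0.049 -0.037  0.998] [0.5603 0.0107 0.1157]
```

View pics/w12.png

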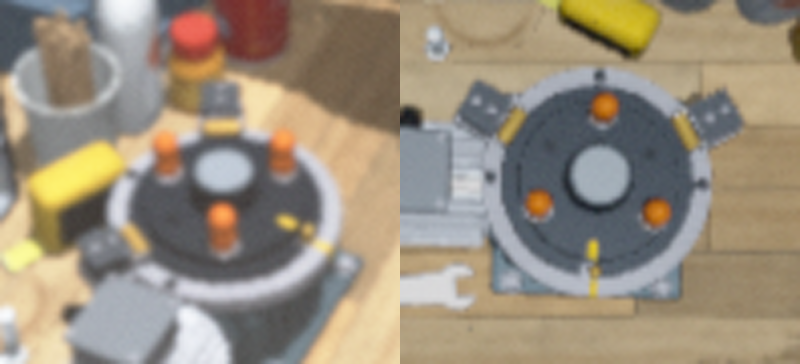

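The top view shows the notch stroke (593,245) in line with the dowel stroke (594,287). The plate sits concentric and level under both rollers, with the pins 13 mm lower than at the start. The bystander parts in view have not moved. Handing in.

```bash
python3 -c "
from bench import manip;print(manip.close_job())"
```

```text
the job is handed in; nothing more can be done
None
```

The job is handed in: the notch is over the dowel, and the plate sits flat on the flange under both rollers with the arm clear. However, my first push was too fast and high, reaching about 27 N and slipping the plate's edge under the left roller early. The plate was already close to flat when I pressed the boss, and that press peaked at about 51 N.

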